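# Index the turntable on to the next slot for the next dial reading

## Task

A pump coupling half is being checked with a dial gauge on an indexing table. Press the black indexing plunger down and turn the table anticlockwise (seen from above) on to the very next slot, one slot only, so that the plunger springs back up and locks there. Only press and push with the fingertips: the coupling half must ride round with the table, not be lifted off or turned on it, and the dial gauge and the other things lying about must stay where they are.

Things in the scene. Friction and masses are not known exactly. Their poses are not given: they have to be found in the camera images.
- index_base: Fixed round blue-grey housing of the indexing table, 292 mm diameter, yaw varies; origin at the centre of its underside on the bench, z up on the table's axis. On top a flat plain grey ring, radius 113 to 132 mm (rim to 146), top face 55 mm above the bench, 8 mm thick, with eight radial slots 12 mm wide, 45 degrees apart. Three feet reach 170 mm radius, bolt heads 21 mm high.
- turntable (a joint): Angle (rad) of the steel table top, 222 mm diameter, 55 mm above the bench, level with the ring. 0 (+-0.012 of play) at the start, locked in its slot; grows anticlockwise seen from above; next slot at 0.785. With the plunger down it turns with light friction (0.25 N m: 2 to 3 N at the lug) and stays where left; with the plunger up in a slot it is locked.
- plunger (a joint): How far the plunger is pressed down (m): 0 up, 0.012 at its stop; spring 5 N at first, 11 N at the stop. Its steel tab, 9 mm wide, locks in a slot of the ring; from 0.008 the tab is below the ring and the table is free. Out of the slot the ring itself keeps the plunger down (about 0.008) until the next slot comes over the tab: it springs up and locks, unless still pressed, when it passes by.
- plunger_top (a point): Centre of the top of the plunger's round black cap, 26 mm diameter, 10 mm tall, on a 16 mm stem; 79 mm above the bench when up, 67 mm when fully down. It rides on the table top 95 mm from the table's axis.
- lug_face (a point): Centre of the flat face of the push lug, an upright steel plate fixed on the table top: 28 mm wide (radially), 8 mm thick, 55 to 105 mm above the bench. The point is 24 mm from the plunger's centre on its anticlockwise side, 80 mm above the bench; the face looks back at the plunger, so that pushing on it turns the table anticlockwise.
- table_mid (a point): Centre of the table top on its axis, 55 mm above the bench; turns with the table. Its x axis points to the plunger, y anticlockwise, z up.
- next_slot (a point): Fixed point in the middle of the slot that the table must be turned to, on the ring's top face, 121 mm from the axis, 45 degrees anticlockwise of the starting slot.
- coupling: Steel pump coupling half, loose on the table top over a 36 mm spigot, 0.8 kg: flange 110 mm diameter, 18 mm thick, with a hub 72 mm diameter above, 45 mm tall in all (its top 100 mm above the bench), 40 mm bore. Origin at the centre of its underside. Its x axis starts along that of the table and is to stay so.
- dial_stand: Dial gauge on a heavy stand, loose on the bench beyond the table: foot 50 x 45 x 50 mm, 12 mm column to 160 mm high; an arm at 145 mm height runs along its -x to the dial (48 mm diameter, up to 162 mm high, 135 mm from the column) whose feeler hangs just over the coupling's flange. Origin under the centre of the foot. To be left alone.
- spanner: Spanner 160 mm long, loose on the bench, lying along its x axis; origin at its underside. To be left alone.
- tape_measure: Black tape measure case 62 x 36 x 58 mm tall, loose on the bench; origin under its centre. To be left alone.
- parallel_bar: Ground steel bar 130 x 30 x 14 mm tall, loose on the bench; origin under its centre. To be left alone.
Mind the look-alikes: they are no part of the job. Of the things that look like the coupling, the smallest one is meant.

How it is judged:
On the way, in this order (a step that is already met when the one before it is completed fails the run):
1. the plunger is pressed down clear of the ring, with the table still at its first slot (value of joint plunger above 0.0075 m and value of joint turntable below 0.1 rad), for 0.05 s.
2. the table is turned anticlockwise between the slots with the plunger down (value of joint turntable between 0.25 and 0.65 rad and value of joint plunger above 0.005 m), for 0.05 s.
3. the plunger has sprung up in the next slot (value of joint turntable between 0.755 and 0.815 rad and value of joint plunger below 0.002 m), for 0.2 s.
At the end, for the whole second after the job is handed in: Table at rest 45 degrees (0.785 rad, within 0.03) anticlockwise of the start, plunger up (within 2 mm); coupling flat on the table (raised under 4 mm, within 6 mm of centre, turned under 0.2 rad on it); the four bystanders within 20 mm of their places (all of step 3 and velocity of joint turntable between -0.05 and 0.05 rad/s and z of coupling in the frame of index_base below 0.059 m and horizontal distance between coupling and table_mid below 0.006 m and angle between coupling's own z axis and vertical below 0.05 rad and angle between the x axis of coupling and the x axis of table_mid, either way round below 0.2 rad and distance of each of dial_stand, spanner, tape_measure, parallel_bar from where it was at the start of the episode below 0.02 m); the robot touches nothing.
It fails at once if the table is turned past the next slot (value of joint turntable above 0.9 rad).
It fails at once if the table is turned the wrong way, out of its slot (value of joint turntable below -0.12 rad).
It fails at once if the coupling half is lifted or tipped off the table (z of coupling in the frame of index_base above 0.063 m or angle between coupling's own z axis and vertical above 0.15 rad).
It fails at once if the dial gauge, spanner, tape measure or steel bar is moved or lifted by more than 20 mm (distance of any of dial_stand, spanner, tape_measure, parallel_bar from where it was at the start of the episode above 0.02 m).
It also fails if it takes over 45 s, if anything falls off the work surface, if the arm or the gripper's body presses on something with over 40 N, if the wrist force passes 120 N, or if a joint passes its speed limit or range.

## Robot

A 6-joint arm with a two-finger parallel gripper is mounted at the origin on the work surface. World frame = base frame: x ahead of the robot, y to its left, z up, the work surface at z = 0. Lengths are in m, angles in rad, forces in N, time in s.
With the tool pointing down it reaches from about 0.3 to 1 m from the base axis. Payload 5.1 kg.
Tool frame: the origin (TCP) lies on the centre line of the jaws, within the pads' length; the fingertips stand 14 mm ahead of it and the grasp point (between the pads) lies 5 mm behind it; z points along the fingers, y is the direction in which the jaws open and shut (so a half turn about z gives the same grasp; the last joint's range is limited). The gripper opens to 95 mm and grips with 3 to 60 N. Pads are 20 mm wide; open, the fingers measure 119 mm over their backs; the gripper's body (75 mm by 180 mm) begins 59 mm behind the grasp point.
Start: joints at [1.02, 0.124, 1.65, -0, 1.367, -0.083], TCP at [0.293, 0.58, 0.229] pointing down, gripper open.
Joint ranges: [-2.61, 2.61], [-1.02, 2.33], [0.03, 2.71], [-1.35, 4.49], [0.32, 2.68], [-2.91, 2.91]. Speed limits (rad/s): [2.57, 2.57, 3.14, 3.14, 3.14, 3.14].

## Interface

Orientations are given as a unit quaternion [x, y, z, w].
In Python, from station import sense, optics, r gives the robot as it stands.
- The arm moves only by the tool play_rows, never from a script. Its argument "rows" is a list of rows, each an object with "hand": the gripper command: -1 is fully open, 1 is shut, values between are in proportion; "slide": the shift along the world's x, y, z in mm, a list of three; "spin": the turn about the world's z in rad. In form: [{"hand": hand, "slide": [x, y, z], "spin": spin}, ...]. A call has 1 to 8 rows; each row is the pose to reach, as a shift and turn from the pose measured when the call began; what a row does not reach only later rows make up. A row lasts 1/8 s, in which the tool goes at most 62.5 mm and 10.7 degrees, less where a joint would pass 70% of its speed; a pose out of reach is approached as far as the arm can. A call with a gripper value outside its range is refused whole. The fingers move at their own pace and stop on an object; the grip force is fixed at half the most. Time passes only in rows, so rows that repeat a pose let the fingers close. It gives the time, the measured TCP pose, the force and the opening at its end, in the units of the state.
- sense(): the state, without advancing time (a new reading comes with each control period).
- optics.camera(name): name is "scene" or "top" or "wrist"; returns a dict with "color" (400x640x3 uint8, blue, green, red), "fx", "fy", "cx", "cy" (pixels), "R" (3x3) and "t" (3): a world point X has camera coordinates R X + t; the wrist camera has in their place "T_tool_cam" (4x4, takes a point from camera to tool coordinates, whose origin is the TCP and whose axes are the flange's). Camera axes: x right, y down, z forward; pixel columns grow to the right and rows downward; lengths in m; the calibration is good to about 2 mm. A picture is of the moment at which its call begins: read the wrist's pose just before it. There is no depth.
- r.close_job(): hands the job in, once; it reports no verdict.
The state is a dict: "time": time; "joints": joint angles; "joint_vel": joint speeds; "tau": joint torques, N m; "tool_pos": TCP position; "orientation": TCP orientation; "contact_force": force on the tool from outside, world axes, zero at the start; "moment": the same for the moment, N m; "width": finger opening in m.
Only numpy, scipy, OpenCV 4.12 (cv2) and the standard library are available. Lean on these libraries where they do the work, as an engineer would, in place of code of your own. Each camera call takes 0.05 s, during which the arm holds its last target.

## Working session

There is one attempt and no reset: what is moved stays moved. The work goes in short steps, Python scripts to look and compute and a tool call to move; the robot and the scene stay as the last step left them, time stands still between calls to the robot, and variables do not carry over. Pictures are saved under pics/ and viewed, and the job is handed in when it is done.

Besides the shell and the picture viewer there is one more tool, called after ">>>" as name([rows], argument=value, ...), one row to a line, values as JSON. play_rows: Moves the arm, as the interface text tells. Its arguments: {"type":"object","properties":{"rows":{"type":"array","items":{"type":"object","properties":{"hand":{"type":"number"},"slide":{"type":"array","items":{"type":"number"}},"spin":{"type":"number"}}}}},"required":["rows"]}

```bash
mkdir -p pics; python3 - <<'E'
from station import sense, optics, r
import cv2,json
s=sense(); print({k:s[k] for k in('time','joints','tool_pos','orientation','contact_force','width')})
for n in('scene','top','wrist'):
    c=optics.camera(n); cv2.imwrite(f'pics/a_{n}.png',c['color'])
    print(n,{k:(v.tolist() if hasattr(v,'tolist') else v) for k,v in c.items() if k!='color'})
E
```

```text
{'time': 0.0, 'joints': array([ 1.02040175e+00,  1.24500232e-01,  1.65169169e+00, -3.20317182e-06,
        1.36749669e+00, -8.26047247e-02]), 'tool_pos': array([0.29279678, 0.57962045, 0.22737972]), 'orientation': array([ 2.31767701e-01,  9.72770597e-01, -9.96418112e-04, -3.24685808e-04]), 'contact_force': array([-0.28739333,  0.44485055, -0.17319356]), 'width': 0.09483557901263023}
scene {'fx': 362.87907920390154, 'fy': 362.87907920390154, 'cx': 318.4370807180924, 'cy': 201.06865024187846, 'R': [[-0.44244870354664395, 0.8966934736600257, 0.01341488074530348], [0.5002997916095226, 0.25921851675722507, -0.8261391402697565], [-0.7442709609042678, -0.35881272952015086, -0.563306454684248]], 't': [0.18092503397238263, -0.20997303185348937, 1.2821736140014528]}
top {'fx': 370.71887464576946, 'fy': 370.71887464576946, 'cx': 317.0159301933837, 'cy': 194.5168797328259, 'R': [[0.0015500288849364299, -0.9997172019999312, -0.023730011291290466], [-0.9881228597345267, 0.002115127677501391, -0.15365135959362317], [0.15365809930009186, 0.023686330664262414, -0.987840142056976]], 't': [0.06435396064469992, 0.5344281753803722, 0.7974505632736271]}
wrist {'fx': 291.1572123220997, 'fy': 291.1572123220997, 'cx': 321.30921439672335, 'cy': 204.1954901142712, 'T_tool_cam': [[-0.0006189830612131475, -0.96315822257533, -0.26893466705781793, 0.07550149907664833], [0.9999990833207976, -0.0009200429446848543, 0.0009934176073846906, 0.00124353227911278], [-0.0012042497800113345, -0.2689338056223304, 0.9631579091592178, -0.15619822348485182], [0.0, 0.0, 0.0, 1.0]]}
```

View pics/a_scene.png

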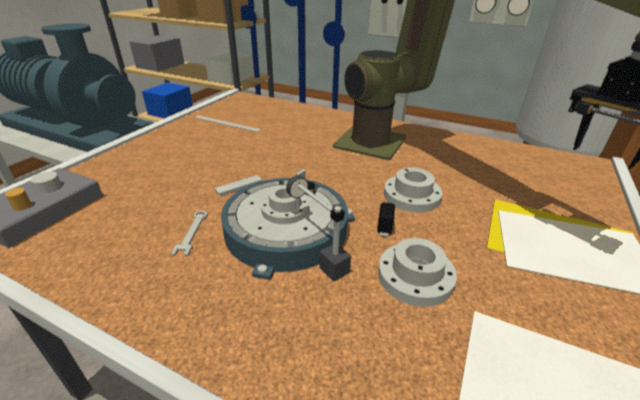

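View pics/a_top.png

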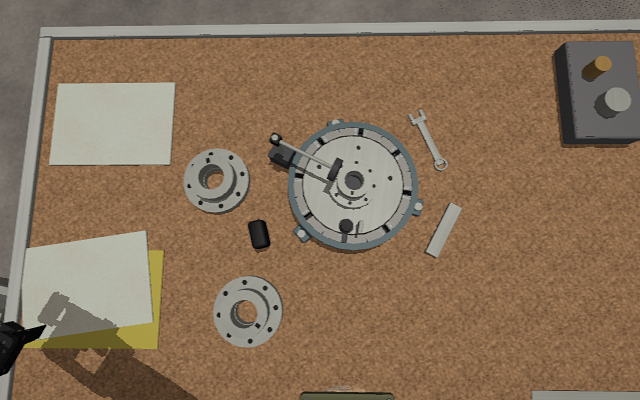

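View pics/a_wrist.png

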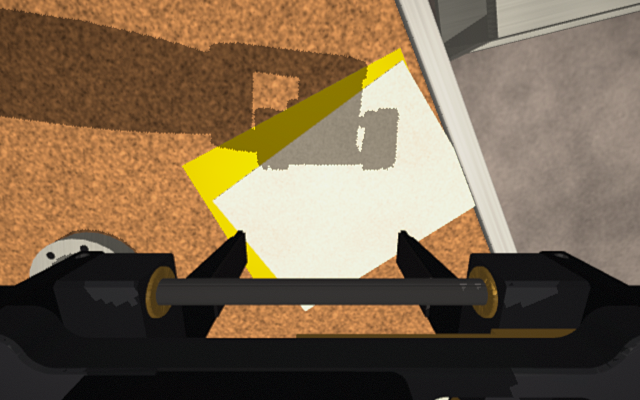

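The top view shows the indexing table centred near (353,185), with the plunger cap near (346,226) and the lug near (360,229). The dial arm runs from (275,140) to (335,170). The things that look like the coupling are at (354,180) on the table, and at (216,180) and (247,312) on the bench. The one on the table is the smallest and sits on the spigot, so that is the coupling. Next I'll take a close crop.

```bash
cat > h.py <<'E'
import numpy as np,cv2
def ray(c,u,v,z):
    R=np.array(c['R']);t=np.array(c['t']);o=-R.T@t
    d=R.T@np.array([(u-c['cx'])/c['fx'],(v-c['cy'])/c['fy'],1]); return o+d*(z-o[2])/d[2]
def proj(c,X):
    p=np.array(c['R'])@np.array(X)+np.array(c['t']); return p[:2]/p[2]*[c['fx'],c['fy']]+[c['cx'],c['cy']]
def wcam(c,s):
    from scipy.spatial.transform import Rotation as Ro
    T=np.eye(4);T[:3,:3]=Ro.from_quat(s['orientation']).as_matrix();T[:3,3]=s['tool_pos']
    M=np.linalg.inv(T@np.array(c['T_tool_cam']));c['R']=M[:3,:3];c['t']=M[:3,3];return c
E
python3 - <<'E'
from station import optics
from h import *
c=optics.camera('top');im=c['color']
cv2.imwrite('pics/b_top.png',cv2.resize(im[110:260,260:460],None,fx=4,fy=4,interpolation=cv2.INTER_CUBIC))
c2=optics.camera('scene');cv2.imwrite('pics/b_sc.png',cv2.resize(c2['color'][160:285,210:370],None,fx=4.5,fy=4.5,interpolation=cv2.INTER_CUBIC))
# housing blue-grey outline
b,g,r_=[im[...,i].astype(int) for i in range(3)]
m=((b-r_>12)).astype(np.uint8)*255; m[:, :260]=0;m[:,460:]=0
cs,_=cv2.findContours(m,0,1);k=max(cs,key=cv2.contourArea);print(cv2.boundingRect(k),cv2.fitEllipse(cv2.convexHull(k)))
for p in[(216,180),(247,312),(354,180),(353,185),(346,226)]: print(p,ray(c,*p,.055))
E
```

```text
(288, 119, 135, 131) ((351.8938903808594, 186.632080078125), (130.376953125, 135.85011291503906), 79.77206420898438)
(216, 180) [0.5660955  0.29208643 0.055     ]
(247, 312) [0.27905588 0.21294203 0.055     ]
(354, 180) [ 0.56513224 -0.01883508  0.055     ]
(353, 185) [ 0.55377112 -0.01645048  0.055     ]
(346, 226) [4.62326373e-01 1.11475791e-04 5.50000000e-02]
```

View pics/b_top.png

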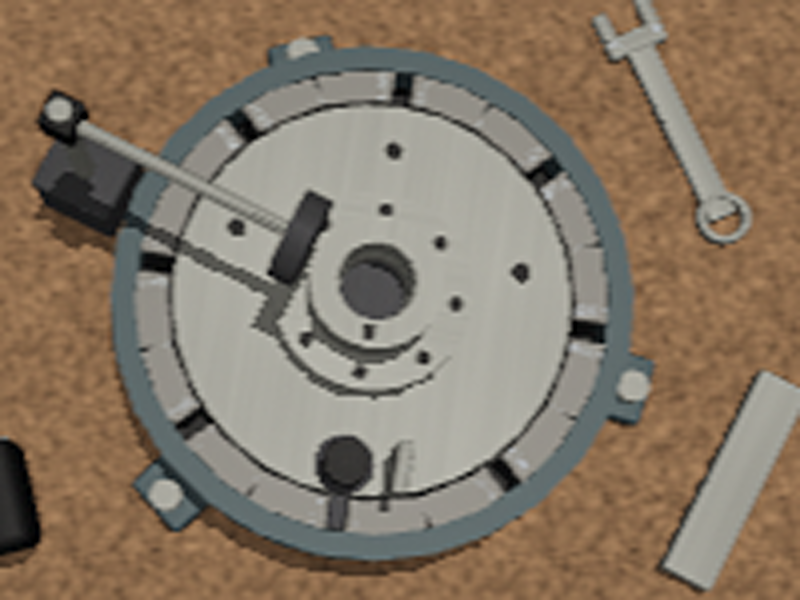

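View pics/b_sc.png

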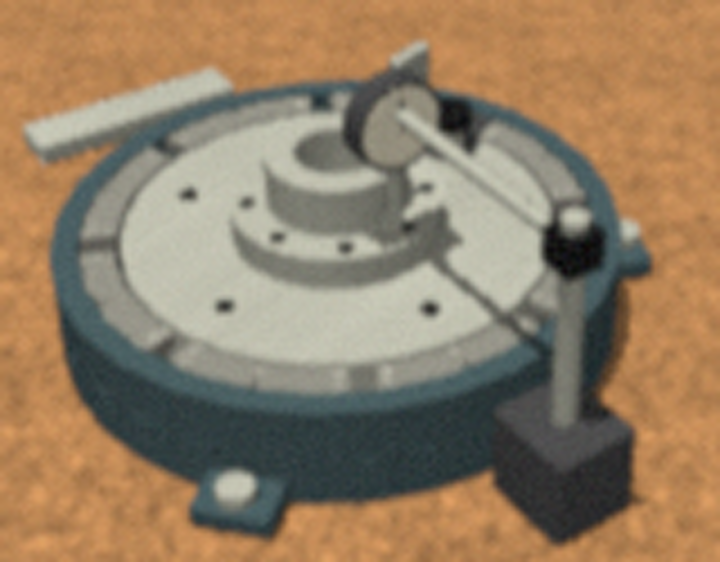

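The crop confirms the coupling is on the spigot. The cap is at crop (344,464), the lug is on its -y side, and the next slot is at crop (503,474). I'll fit the ring from its slots next.

```bash
python3 - <<'E'
from station import optics
from h import *
from scipy.optimize import least_squares
c=optics.camera('top');im=c['color'];g=im.max(axis=2)
# slots: rough crop px
P=[(403,88),(244,125),(158,262),(192,422),(503,474),(587,330),(545,170)]
pts=[]
for a,b in P:
    u,v=260+a/4,110+b/4; w=g[int(v)-5:int(v)+6,int(u)-5:int(u)+6]
    ww=np.clip(110-w.astype(float),0,None); ys,xs=np.mgrid[int(v)-5:int(v)+6,int(u)-5:int(u)+6]
    cu,cv_=(ww*xs).sum()/ww.sum(),(ww*ys).sum()/ww.sum(); X=ray(c,cu,cv_,.055);pts.append(X[:2]);print(cu,cv_,X)
pts=np.array(pts)
f=lambda p:np.hypot(*(pts-p[:2]).T)-p[2]
s=least_squares(f,[.55,-.017,.121]);print(s.x,f(s.x)*1e3)
d=pts-s.x[:2];a=np.degrees(np.arctan2(d[:,1],d[:,0]));print(a, (a)%45)
# housing ellipse
m=((im[...,0].astype(int)-im[...,2]>12)).astype(np.uint8)*255
# cap
w=g[214:240,334:358]; print(w)
E
```

```text
360.2712427345696 132.10600608912262 [ 0.67640195 -0.03465066  0.055     ]
320.7378151260504 141.21764705882353 [0.65538734 0.05559548 0.055     ]
299.19656930922577 174.66434863235975 [0.57774053 0.10407894 0.055     ]
308.0529994175888 214.9839836924869 [0.4866695  0.08364922 0.055     ]
385.29601628380345 227.82872928176795 [ 0.45831904 -0.08573188  0.055     ]
406.48001025115326 192.37980522808817 [ 0.53680932 -0.13462741  0.055     ]
395.7391557496361 152.47161572052403 [ 0.62811911 -0.11373658  0.055     ]
[ 0.55693631 -0.01525467  0.12122363] [-0.19369864  0.07084301 -0.09012944  0.09992281 -0.01140957 -0.16600759
  0.29047943]
[  -9.22186175   35.74062653   80.11063456  125.39209651 -144.44835449
  -99.57041439  -54.1405669 ] [35.77813825 35.74062653 35.11063456 35.39209651 35.55164551 35.42958561
 35.8594331 ]
[[169 170 171 172 172 174 175 173 173 173 171 172 174 174 174 175 176 175
  175 172 175 177 177 175]
 [170 171 171 171 173 175 175 173 172 172 171 173 175 174 174 176 176 175
  174 173 175 177 176 174]
 [169 170 171 172 173 174 174 173 173 172 172 173 174 173 175 177 1
[... 1657 characters left out ...]
54 154 156 143 107  67  53  67  63  41  37  46  61 134 167 161 160
  175 188 157  89  72  57]
 [151 151 152 152 154 160 163 147 103  72  81  82  61  45  44  19  18  24
   31  33  33  32  26  61]
 [151 152 151 151 151 169 173 131  82  79  80  79  57 122 163 145 124 124
  123 145 132  72  72 130]
 [151 151 151 151 151 151 154 126  69  80  78  80  62 122 157 155 155 155
  155 157 129  70  70 125]
 [151 151 150 150 151 152 155 126  69  80  79  79  63 120 155 153 151 152
  153 155 125  63  65 121]
 [151 151 151 156 156 151 155 120  55  79  79  76  61 122 155 151 152 151
  152 152 154 156 156 154]
 [155 154 152 151 151 151 154 125  67  80  79  69  79 130 154 152 151 151
  151 152 152 152 152 152]]
```

```bash
python3 - <<'E'
from station import optics
from h import *
c=optics.camera('top');im=c['color'];g=im.max(axis=2)
C=np.array([.5569,-.0153]);th=np.radians(170.55);rd=np.array([np.cos(th),np.sin(th)]);tg=np.array([-rd[1],rd[0]])
P=C+.095*rd;L=P+.024*tg
print('pl',P,'lug',L)
for n,X in dict(cap=[*P,.079],lugtop=[*(L+.004*tg),.105]).items(): print(n,proj(c,X))
m=((g>45)&(g<66)).astype(np.uint8)[214:235,334:356]
cs,_=cv2.findContours(m,0,1);k=max(cs,key=cv2.contourArea);e=cv2.minEnclosingCircle(k);print(e,ray(c,e[0][0]+334,e[0][1]+214,.079))
for n,p in dict(dial_a=(318,195),dial_b=(285,280)).items():
    X=ray(c,260+p[0]/4,110+p[1]/4,.145);d=X[:2]-C;print(n,X,'rad/tan',d@rd,d@tg)
E
```

```text
pl [4.63189221e-01 2.97750424e-04] lug [ 0.45924874 -0.02337655]
cap [346.51039826 224.80986559]
lugtop [360.65840377 226.12038269]
((12.147727012634277, 12.386363983154297), 7.615170001983643) [0.45983173 0.00110524 0.079     ]
dial_a [0.59112451 0.01662328 0.145     ] rad/tan -0.028518678820055245 -0.03710927422407353
dial_b [0.54766859 0.03339083 0.145     ] rad/tan 0.017100524886106944 -0.046514386877943036
```

>>> play_rows([
  {"hand":1,"slide":[20,-60,0],"spin":0.03},
  {"hand":1,"slide":[36,-115,0],"spin":0.08},
  {"hand":1,"slide":[52,-170,0],"spin":0.12},
  {"hand":1,"slide":[68,-225,0],"spin":0.16},
  {"hand":1,"slide":[84,-280,0],"spin":0.2},
  {"hand":1,"slide":[100,-335,0],"spin":0.25},
  {"hand":1,"slide":[115,-390,0],"spin":0.3},
  {"hand":1,"slide":[130,-445,0],"spin":0.3},
])

```text
time: 1.35
tool_pos: [0.4233, 0.1333, 0.2287]
orientation: [0.084, 0.997, -0.0, 0.001]
contact_force: [0.9, 0.0, -0.1]
width: 0.0206
```

>>> play_rows([
  {"hand":1,"slide":[14,-50,0],"spin":0.0},
  {"hand":1,"slide":[28,-100,-20],"spin":0.0},
  {"hand":1,"slide":[38,-141,-50],"spin":0.0},
  {"hand":1,"slide":[38,-141,-70],"spin":0.0},
  {"hand":1,"slide":[38,-141,-70],"spin":0.0},
])

```text
time: 1.98
tool_pos: [0.46, -0.008, 0.1569]
orientation: [0.084, 0.996, 0.0, -0.001]
contact_force: [-0.2, 0.1, -0.0]
width: 0.0005
```

```bash
python3 - <<'E'
from station import sense,optics
from h import *
s=sense();print(s['tool_pos'],s['orientation'],s['width'],s['joints'])
w=wcam(optics.camera('wrist'),s)
im=w['color'].copy()
P=[.4632,.0003];L=[.4593,-.0234];t=s['tool_pos']
for X in([*P,.079],[*L,.105],[t[0],t[1],t[2]-.014]):
    q=proj(w,X);print(q);cv2.circle(im,tuple(int(round(a)) for a in q),3,(0,0,255),-1)
cv2.imwrite('pics/c_w.png',im)
c=optics.camera('scene');cv2.imwrite('pics/c_s.png',cv2.resize(c['color'][100:290,190:390],None,fx=3,fy=3))
E
```

```text
[ 0.45995178 -0.00804063  0.15691511] [ 8.41429152e-02  9.96452713e-01  5.76447659e-05 -1.39897993e-03] 0.0005288104939896642 [-1.34246057e-01 -2.54388474e-01  2.13264670e+00 -2.58964744e-05
  1.26613466e+00 -1.53654937e+00]
[330.09996551 217.52170995]
[299.51478154 228.34476481]
[319.30047984 246.21651344]
```

View pics/c_w.png

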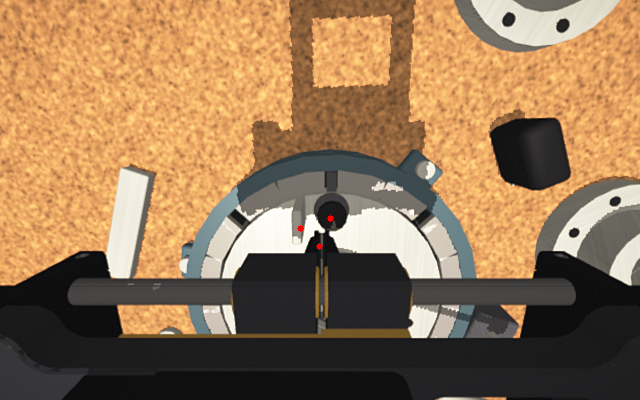

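View pics/c_s.png

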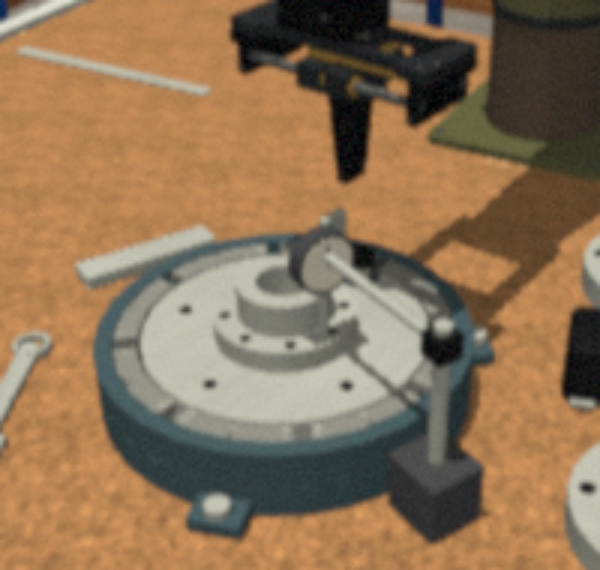

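```bash
python3 - <<'E'
from station import sense,optics
from h import *
w=optics.camera('wrist')
cv2.imwrite('pics/d_w.png',cv2.resize(w['color'][180:280,265:385],None,fx=6,fy=6,interpolation=cv2.INTER_CUBIC))
E
```

```text
(no output)
```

View pics/d_w.png

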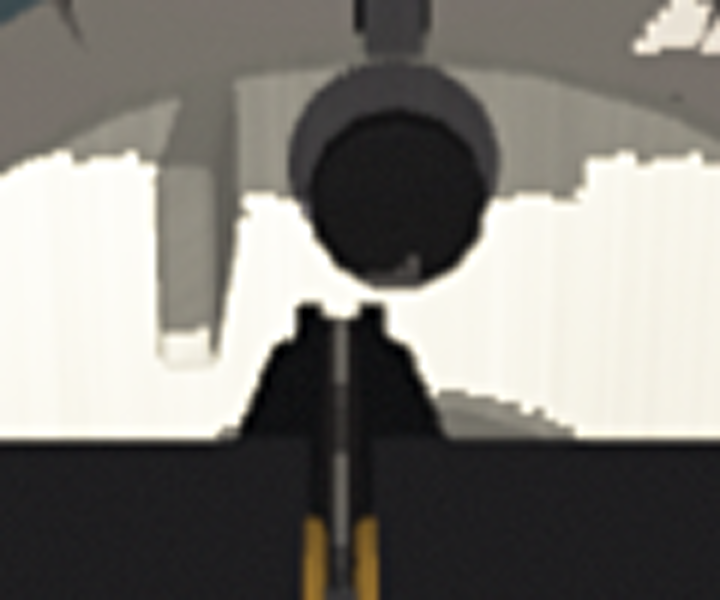

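The crop shows the cap at (332,212), the lug on its left at (296,222), and thin tapered fingertips about 4 mm each. I'll open about 10 mm so that one finger presses the cap while the other sits by the lug.

>>> play_rows([
  {"hand":0.79,"slide":[0,3.5,0],"spin":0.0},
  {"hand":0.79,"slide":[0,3.5,-20],"spin":0.0},
  {"hand":0.79,"slide":[0,3.5,-40],"spin":0.0},
  {"hand":0.79,"slide":[0,3.5,-56],"spin":0.0},
  {"hand":0.79,"slide":[0,3.5,-56],"spin":0.0},
])

```text
time: 2.75
tool_pos: [0.4611, -0.0034, 0.103]
orientation: [0.083, 0.997, -0.0, 0.0]
contact_force: [0.3, -1.0, 0.4]
width: 0.0098
```

```bash
python3 - <<'E'
from station import sense,optics
from h import *
s=sense();print(s['tool_pos'],s['orientation'],s['width'],s['contact_force'])
w=optics.camera('wrist')
cv2.imwrite('pics/e_w.png',cv2.resize(w['color'][160:280,255:395],None,fx=5.5,fy=5,interpolation=cv2.INTER_CUBIC))
c=optics.camera('scene');cv2.imwrite('pics/e_s.png',cv2.resize(c['color'][120:260,230:390],None,fx=4.2,fy=4.2,interpolation=cv2.INTER_CUBIC))
E
```

```text
[ 0.46111442 -0.00343184  0.10299009] [ 8.28060352e-02  9.96565589e-01 -5.41885534e-05  4.30274249e-04] 0.009830663220918936 [ 0.25224799 -0.96980069  0.36286446]
```

View pics/e_w.png

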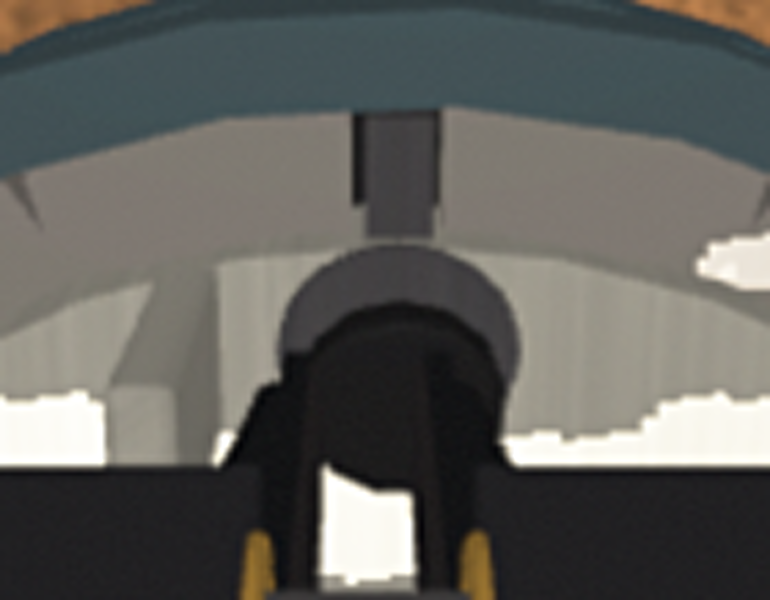

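View pics/e_s.png

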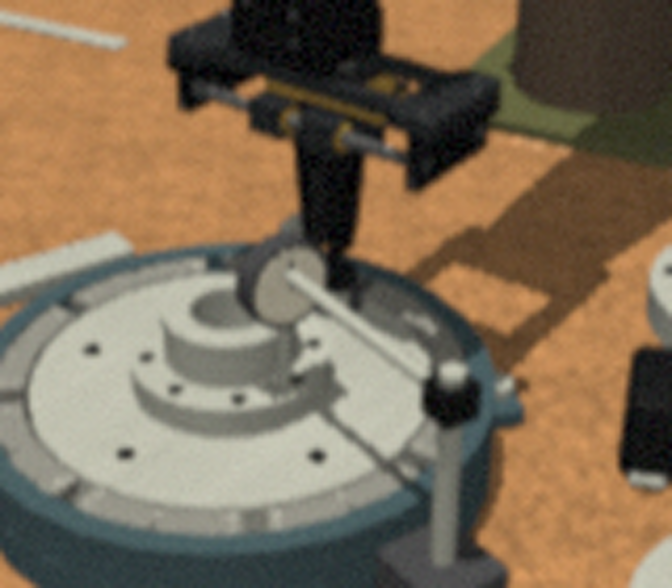

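The fingertips straddle the cap, just clear of the lug on the left. Now I'll press.

>>> play_rows([
  {"hand":0.79,"slide":[0,0,-8],"spin":0.0},
  {"hand":0.79,"slide":[0,0,-14],"spin":0.0},
  {"hand":0.79,"slide":[0,0,-18],"spin":0.0},
  {"hand":0.79,"slide":[0,0,-20],"spin":0.0},
  {"hand":0.79,"slide":[0,0,-20],"spin":0.0},
])

```text
time: 3.48
tool_pos: [0.4629, -0.0038, 0.0858]
orientation: [0.083, 0.997, -0.0, 0.002]
contact_force: [-3.3, -0.0, 8.2]
width: 0.0096
```

>>> play_rows([
  {"hand":0.79,"slide":[-1,0,-4],"spin":0.0},
  {"hand":0.79,"slide":[-1,0,-6],"spin":0.0},
  {"hand":0.79,"slide":[-1,0,-7],"spin":0.0},
  {"hand":0.79,"slide":[-1,0,-7],"spin":0.0},
])

```text
time: 3.98
tool_pos: [0.4629, -0.0038, 0.0811]
orientation: [0.083, 0.997, 0.0, 0.003]
contact_force: [-4.6, 0.4, 12.6]
width: 0.0098
```

>>> play_rows([
  {"hand":0.79,"slide":[-1.5,-4,-2],"spin":0.04},
  {"hand":0.79,"slide":[-1.5,-8,-2],"spin":0.08},
  {"hand":0.79,"slide":[-1.5,-12,-2],"spin":0.12},
  {"hand":0.79,"slide":[-1.5,-17,-2],"spin":0.18},
  {"hand":0.79,"slide":[-1,-23,-2],"spin":0.24},
  {"hand":0.79,"slide":[0,-29,-2],"spin":0.3},
  {"hand":0.79,"slide":[1,-34,-2],"spin":0.36},
  {"hand":0.79,"slide":[2,-38,-2],"spin":0.4},
])

```text
time: 4.97
tool_pos: [0.466, -0.0418, 0.0811]
orientation: [-0.117, 0.993, 0.001, 0.004]
contact_force: [-2.7, 2.6, 9.9]
width: 0.0103
```

```bash
python3 - <<'E'
from station import sense,optics
from h import *
s=sense();print(s['time'],s['tool_pos'],s['orientation'],s['width'],s['contact_force'])
C=np.array([.5569,-.0153]);d=s['tool_pos'][:2]-C;print(np.hypot(*d),np.degrees(np.arctan2(d[1],d[0])))
w=optics.camera('wrist')
cv2.imwrite('pics/f_w.png',cv2.resize(w['color'][120:290,220:430],None,fx=3.7,fy=3.5,interpolation=cv2.INTER_CUBIC))
c=optics.camera('top');cv2.imwrite('pics/f_t.png',cv2.resize(c['color'][110:260,260:460],None,fx=4,fy=4,interpolation=cv2.INTER_CUBIC))
E
```

```text
4.975 [ 0.46603407 -0.04183978  0.08107823] [-1.17181293e-01  9.93103549e-01  8.19406017e-04  3.63501358e-03] 0.010298694812235743 [-2.74310438  2.61723607  9.86948004]
0.09466243408712706 -163.7181702896675
```

View pics/f_w.png

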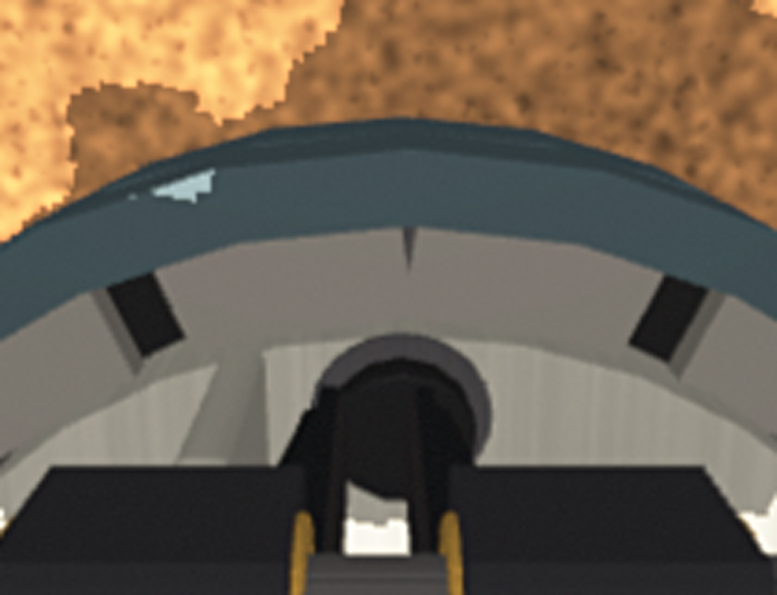

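View pics/f_t.png

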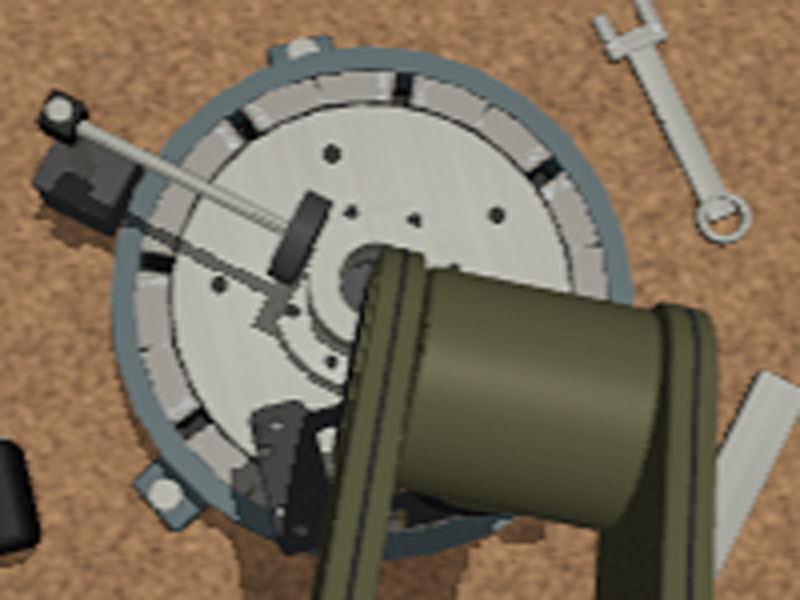

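The table is at about 0.40 rad, roughly midway between slots (the slots show at crop (145,315) and (665,315)). The ring now holds the plunger down. I'll lift off the cap and then push only the lug.

>>> play_rows([
  {"hand":0.79,"slide":[0,0,10],"spin":0.0},
  {"hand":0.79,"slide":[0,0,20],"spin":0.0},
  {"hand":0.79,"slide":[0,0,20],"spin":0.0},
  {"hand":0.79,"slide":[1.5,-4.5,20],"spin":0.05},
  {"hand":0.79,"slide":[3,-9,20],"spin":0.1},
  {"hand":0.79,"slide":[5,-13,20],"spin":0.15},
  {"hand":0.79,"slide":[7,-17.5,20],"spin":0.2},
  {"hand":0.79,"slide":[7,-17.5,20],"spin":0.2},
])

```text
time: 6.08
tool_pos: [0.4723, -0.059, 0.1003]
orientation: [-0.215, 0.977, 0.002, 0.003]
contact_force: [-2.1, 4.0, 2.3]
width: 0.0101
```

```bash
python3 - <<'E'
from station import sense,optics
from h import *
s=sense();print(s['time'],s['tool_pos'],s['orientation'],s['width'],s['contact_force'])
C=np.array([.5569,-.0153]);d=s['tool_pos'][:2]-C;print(np.hypot(*d),np.degrees(np.arctan2(d[1],d[0])))
w=optics.camera('wrist')
cv2.imwrite('pics/g_w.png',cv2.resize(w['color'][120:290,220:430],None,fx=3.7,fy=3.5,interpolation=cv2.INTER_CUBIC))
E
```

```text
6.075 [ 0.47230257 -0.05895568  0.10033485] [-0.21491758  0.97662628  0.00199477  0.0027518 ] 0.010050437578195577 [-2.14547512  4.00120445  2.34529976]
0.09519738795051155 -152.7044443165971
```

View pics/g_w.png

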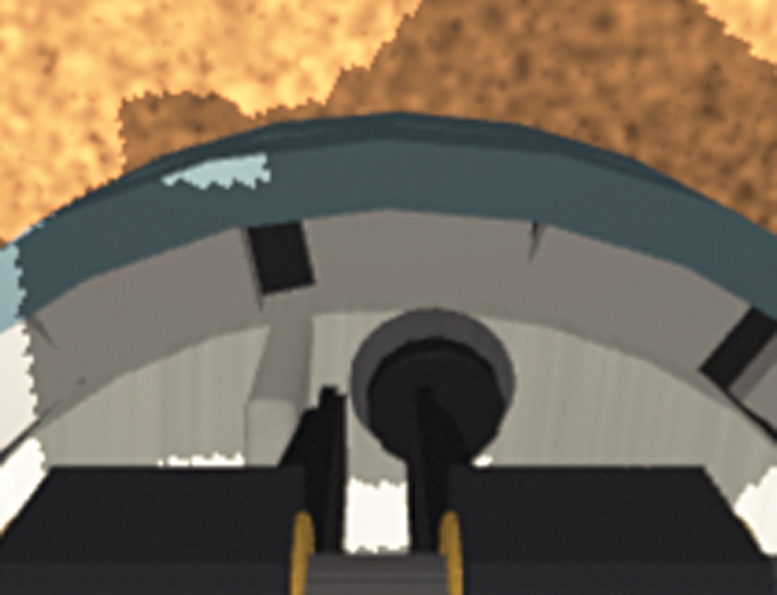

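The left finger now touches the lug (4 N). By my estimate the table is at about 0.52 rad. I'll push on slowly.

>>> play_rows([
  {"hand":0.79,"slide":[2.5,-4,1],"spin":0.05},
  {"hand":0.79,"slide":[5,-8,1],"spin":0.1},
  {"hand":0.79,"slide":[6,-10,1],"spin":0.125},
  {"hand":0.79,"slide":[7.5,-12,1],"spin":0.15},
  {"hand":0.79,"slide":[9,-14.5,1],"spin":0.18},
  {"hand":0.79,"slide":[10,-16,1],"spin":0.2},
  {"hand":0.79,"slide":[10,-16,1],"spin":0.2},
])

```text
time: 7.0
tool_pos: [0.4814, -0.0736, 0.1004]
orientation: [-0.311, 0.95, 0.004, 0.002]
contact_force: [-1.5, 5.9, 1.0]
width: 0.0101
```

```bash
python3 - <<'E'
from station import sense,optics
from h import *
s=sense();print(s['time'],s['tool_pos'],s['orientation'],s['width'],s['contact_force'])
C=np.array([.5569,-.0153]);d=s['tool_pos'][:2]-C;print(np.hypot(*d),np.degrees(np.arctan2(d[1],d[0])))
w=optics.camera('wrist')
cv2.imwrite('pics/h_w.png',cv2.resize(w['color'][120:290,220:430],None,fx=3.7,fy=3.5,interpolation=cv2.INTER_CUBIC))
E
```

```text
7.0 [ 0.48139522 -0.07361844  0.10044584] [-0.31088132  0.95043874  0.00388631  0.00197559] 0.010141268545137267 [-1.46528448  5.93119969  1.03514844]
0.09540446964327894 -142.31819117325685
```

View pics/h_w.png

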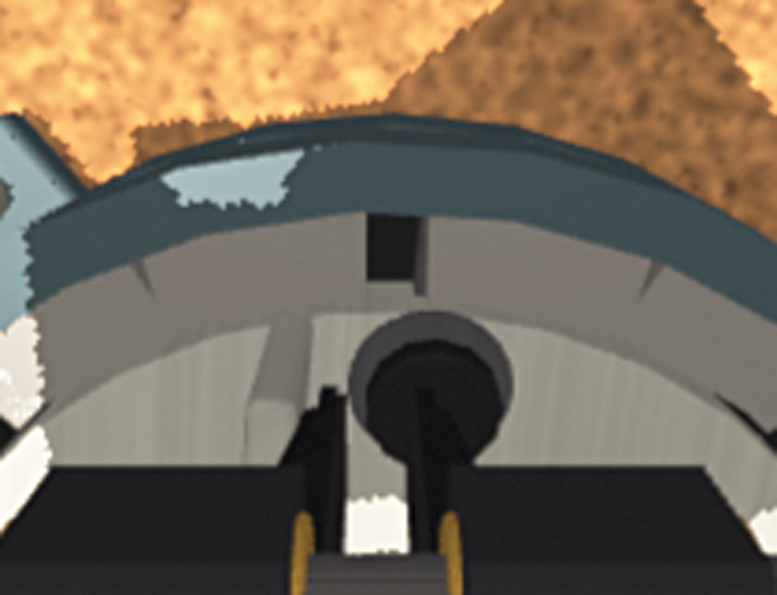

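The next slot (crop (395,250)) is only about 8 mm ahead of the plunger. Final slow push.

>>> play_rows([
  {"hand":0.79,"slide":[1.5,-2,0],"spin":0.025},
  {"hand":0.79,"slide":[2.2,-2.8,0],"spin":0.035},
  {"hand":0.79,"slide":[3,-3.7,0],"spin":0.05},
  {"hand":0.79,"slide":[3.6,-4.4,0],"spin":0.06},
  {"hand":0.79,"slide":[4.3,-5.1,0],"spin":0.07},
  {"hand":0.79,"slide":[5,-5.9,0],"spin":0.08},
  {"hand":0.79,"slide":[5,-5.9,0],"spin":0.08},
])

```text
time: 7.92
tool_pos: [0.4862, -0.0792, 0.1]
orientation: [-0.348, 0.937, 0.004, 0.002]
contact_force: [-0.4, 2.5, 0.2]
width: 0.0101
```

```bash
python3 - <<'E'
from station import sense,optics
from h import *
s=sense();print(s['time'],s['tool_pos'],s['orientation'],s['width'],s['contact_force'])
C=np.array([.5569,-.0153]);d=s['tool_pos'][:2]-C;print(np.hypot(*d),np.degrees(np.arctan2(d[1],d[0])))
w=optics.camera('wrist')
cv2.imwrite('pics/i_w.png',cv2.resize(w['color'][120:290,220:430],None,fx=3.7,fy=3.5,interpolation=cv2.INTER_CUBIC))
E
```

```text
7.925 [ 0.48620262 -0.07922308  0.10000456] [-0.3484576   0.93731371  0.00414729  0.00176639] 0.010131174500036512 [-0.39630172  2.51366424  0.17301951]
0.09531148279204261 -137.88077857613607
```

View pics/i_w.png

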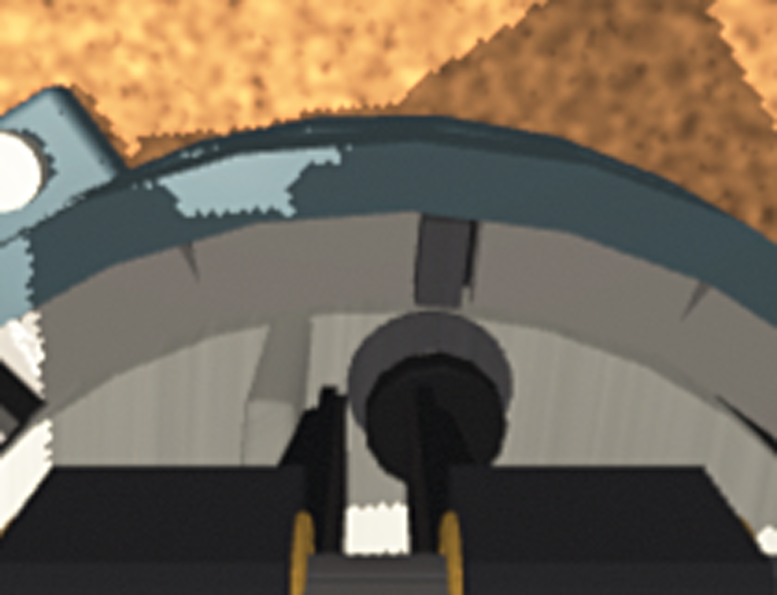

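The tab has sprung up into the slot (crop (440,260)). I'll back off the lug slightly and lift away.

>>> play_rows([
  {"hand":0.79,"slide":[-1.5,2,1],"spin":0.0},
  {"hand":0.79,"slide":[-1.5,2,20],"spin":0.0},
  {"hand":0.79,"slide":[-1.5,2,60],"spin":0.0},
  {"hand":0.79,"slide":[-1.5,2,110],"spin":0.0},
  {"hand":0.79,"slide":[-40,2,140],"spin":0.0},
  {"hand":0.79,"slide":[-90,2,140],"spin":0.0},
  {"hand":0.79,"slide":[-120,2,140],"spin":0.0},
  {"hand":0.79,"slide":[-120,2,140],"spin":0.0},
])

```text
time: 8.98
tool_pos: [0.3657, -0.0776, 0.2417]
orientation: [-0.348, 0.938, 0.003, 0.003]
contact_force: [-0.1, -0.2, 0.8]
width: 0.0099
```

```bash
python3 - <<'E'
from station import sense,optics
from h import *
s=sense();print(s['time'],s['tool_pos'],s['contact_force'])
w=wcam(optics.camera('wrist'),s);cv2.imwrite('pics/j_w.png',w['color'])
c=optics.camera('top');cv2.imwrite('pics/j_t.png',cv2.resize(c['color'][110:260,260:460],None,fx=4,fy=4,interpolation=cv2.INTER_CUBIC))
c=optics.camera('scene');cv2.imwrite('pics/j_s.png',cv2.resize(c['color'][120:290,200:400],None,fx=3.5,fy=3.5,interpolation=cv2.INTER_CUBIC))
E
```

```text
8.975 [ 0.36573737 -0.07759123  0.24171884] [-0.12975432 -0.21281984  0.8316317 ]
```

View pics/j_t.png

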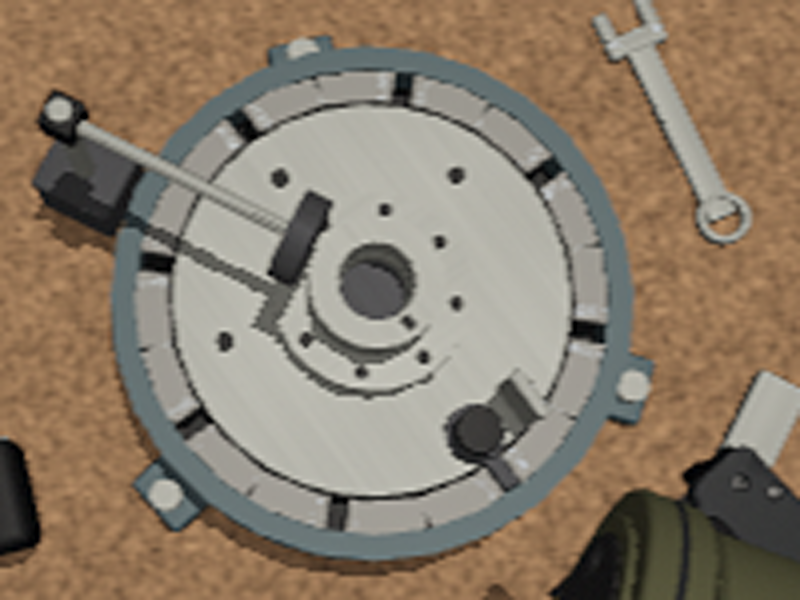

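View pics/j_s.png

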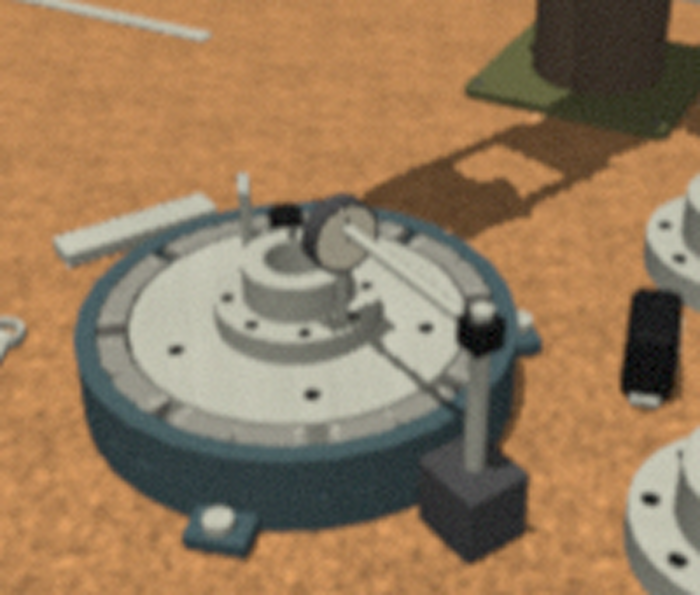

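View pics/j_w.png

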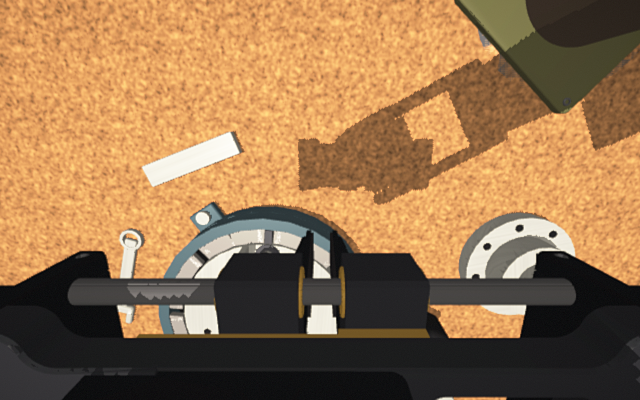

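In the top view the tab sits in the next slot (crop (505,470)) with the cap up. The coupling's keyway mark turned with the table, from crop (369,330) to (408,322), about 45°. The other objects haven't moved. I'm handing it in.

```bash
python3 - <<'E'
from station import r
print(r.close_job())
E
```

```text
the job is handed in; nothing more can be done
None
```

The table is turned one slot anticlockwise and locked there, and the job is handed in. It gave no verdict, and the joint values can't be read directly, so the checks below are from the camera images.

**What I did:** I pressed the plunger to its stop with the fingertips (12.6 N) and turned the table to about 0.40 rad with the plunger held down. I then lifted off the cap and pushed only the lug, slowly, until the plunger sprang up. After that I backed off and moved the arm clear, at about 9 s of the 45 s allowed.

**Last checks:**
- **Plunger and table:** the tab sits in the next slot with the cap up. It lies toward one side of the slot, which fits the stated play of ±0.012 rad.
- **Coupling:** it sits flat and centred. Its hub mark turned about 47° in the image against the 45° expected, so it rode round with the table.
- **Other things:** the dial stand, spanner, tape measure and bar show no visible movement. The arm hides part of the bar in the last top view, but the scene view shows it in place.
- **Robot:** the measured force is under 1 N, so it is touching nothing.

**Disagreement:** the cap position measured directly differed by about 3 mm from the one worked out from the ring slots. I aimed between the two, and it made no difference to the press.

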